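# Seat the slide insert under the retaining lips of a mould base

## Task

Pick up the wider of the two L-shaped steel inserts, set it on the mould plate in front of the retaining block, and slide its toe under the overhanging lips until it is fully home against the end stop hidden inside. Press it solidly on the stop with about 12 N for a second, never with more than 18 N, and without jamming it against the block (25 N at most); then let go and leave it flat and still touching the stop. Leave the narrower insert where it lies.

Things in the scene. Friction and masses are not known exactly. Their poses are not given: they have to be found in the camera images.
- wide_insert: Steel insert to seat, L-shaped from the side, 0.36-0.56 kg: foot 69 mm long (x), 36 wide (y), 12 thick; on its rear end an upright block 26 long, 30 wide (grip it across this), top 55 mm above the underside. Origin: on the underside below the upright block's centre. Toe points to +x, nose 56 mm ahead of the origin, rear face 13 mm behind. z up; starts standing on the table (z=0).
- narrow_insert: Look-alike steel insert of the same length and height, but its foot is only 22 mm wide and its upright block 16 mm wide; to be left where it lies. Origin and axes as on the wide insert.
- mould_plate: Fixed flat metal plate 220 mm (x) by 170 mm (y), 20 mm thick, on the table; origin at the centre of its underside, top face at z = 20 mm. The retaining block is bolted on it with the same x, y and yaw. Two small bars 12 mm high lie beside that block, 66 mm either side of its middle line; they play no part.
- retaining_block: Fixed steel block; origin on the plate's top; the insert is pushed in along its +x. Pocket from x=20 mm (mouth) to 62, 39 wide (y), 14 high. Two lips overhang it from the sides for 40 mm from the mouth (underside 14, top 26 mm above the plate), 12 mm slot between: the toe enters only by sliding along x. Side walls to y=+-39.5, block ends at x=80 mm, 26 high.
- pocket_mouth (a point): On the plate's top, midway in the pocket's mouth (x=20 mm of the retaining block, same axes: +x is inwards). Before it two slanting guides, 13 mm high, from x=-23 to 1 mm of this point, narrow the way from about 57 mm to 39 mm clear width. Before x=-25 mm the plate's middle is free.
- end_stop: Bracket closing the pocket's rear, same origin and axes as the retaining block, x=62 to 80 mm. It carries a stop screw whose end lies 20 to 40 mm inside the mouth: reset each time, not given by this pose, to be felt. In the screw a weak sprung tip (under 1 N) stands 3 mm proud; behind it the shoulder is rigid. Fully home = nose on the shoulder; the tip then does not push it back.
Things that resemble listed ones, but are neither listed nor needed, are in the scene too. What is shaped like the wide_insert but pink is not meant.

How it is judged:
By the outcome, as a careful person would: the job done as asked, in the order asked, and still so for the second after the job is handed in, with the robot touching nothing.
It also fails if it takes over 64 s, if anything falls off the work surface, if the arm or the gripper's body presses on something with over 40 N, if the wrist force passes 120 N, or if a joint passes its speed limit or range.

## Robot

A 6-joint arm with a two-finger parallel gripper is mounted at the origin on the work surface. World frame = base frame: x ahead of the robot, y to its left, z up, the work surface at z = 0. Lengths are in m, angles in rad, forces in N, time in s.
With the tool pointing down it reaches from about 0.35 to 0.95 m from the base axis. Payload 17.4 kg.
Tool frame: the origin (TCP) lies at the very end of the fingers, on their centre line; the grasp point (between the pads) lies 19 mm behind it; z points along the fingers, y is the line along which they close (so a half turn about z gives the same grasp; the last joint's range is limited). The gripper opens to 93 mm and grips with 3 to 60 N. Pads are 15 mm wide; open, the fingers measure 128 mm over their backs; the gripper's body (75 mm by 188 mm) begins 65 mm behind the grasp point.
Start: joints at [-1.194, 0.116, 1.442, -0, 1.584, -0.038], TCP at [0.272, -0.618, 0.219] pointing down, gripper open.
Joint ranges: [-2.83, 2.83], [-0.83, 2.19], [0.07, 2.5], [-1.14, 4.28], [0.01, 3], [-2.97, 2.97]. Speed limits (rad/s): [1.89, 1.89, 2.22, 3.14, 3.14, 3.14].

## Interface

Orientations are given as [roll, pitch, yaw] about the fixed x, y, z axes, in that order (R = Rz(yaw) Ry(pitch) Rx(roll)).
In Python, from workcell import r gives the robot as it stands.
- The arm moves only by the shell command python3 -m inch 'ROWS' [OPENING]. ROWS is a JSON object of lists of equal length, an entry for each row: "dp": the shift along the tool's x, y, z in mm, a list of three; "rotation": the turn, a rotation vector about the tool's x, y, z in degrees, a list of three. A call has exactly 5 rows; each row shifts and turns the commanded pose from where the row before left it, along the tool's axes as they then stand; what a row does not reach is not made up. A row lasts 1/12 s, in which the tool goes at most 41.7 mm and 7.16 degrees, less where a joint would pass 70% of its speed; a pose out of reach is approached as far as the arm can. A call with a gripper value outside its range is refused whole. OPENING is the opening, from 0 (shut) to 1 (fully open), set as the call begins (- or left out, the last holds). The fingers move at their own pace and stop on an object; the grip force is fixed at half the most. Time passes only in rows, so rows that do not move let the fingers close, or fill a call up. It gives the time, the measured TCP pose, the force, the opening and the grip force at its end, in the units of the state.
- r.observe(): the state, without advancing time (a new reading comes with each control period).
- r.read_camera(name): name is "scene" or "side" or "wrist"; returns (picture, depth): 400x640x3 uint8, red, green, blue; 400x640 float32, m along the optical axis (not along the pixel's ray), 0 where there is no reading.
- r.get_calibration(name): a dict with "K" (3x3 intrinsics, pixels), "D" ([k1, k2, p1, p2, k3] as OpenCV has them; the pictures are not rectified), "extrinsics" (4x4, takes a point from camera to world coordinates); the wrist camera has in their place "mount" (4x4, takes a point from camera to tool coordinates, whose origin is the TCP and whose axes are the flange's). Camera axes: x right, y up, looking along -z (the intrinsics and any distortion apply to the point x, -y, -z); pixel columns grow to the right and rows downward; lengths in m; the calibration is good to about 2 mm. A picture is of the moment at which its call begins: read the wrist's pose just before it. get_calibration takes no time and is no camera call.
- r.sign_off(): hands the job in; it is judged then, once.
The state is a dict: "time": time; "joint_pos": joint angles; "qd": joint speeds; "effort": joint torques, N m; "tcp_pos": TCP position; "tcp_rot": TCP orientation; "contact_force": force on the tool from outside, world axes, zero at the start; "moment": the same for the moment, N m; "opening": finger opening in m; "finger_force": force on a finger pad.
Only numpy, scipy, OpenCV 4.12 (cv2) and the standard library are available. Lean on these libraries where they do the work, as an engineer would, in place of code of your own. Each camera call takes 0.05 s, during which the arm holds its last target. There are 200 camera calls.

## Working session

There is one attempt and no reset: what is moved stays moved. The work goes in short steps, Python scripts to look and compute and a shell command to move; the robot and the scene stay as the last step left them, time stands still between calls to the robot, and variables do not carry over. Pictures are saved under pics/ and viewed, at most 10 in all, crops included, and the job is handed in when it is done.

```bash
ls; mkdir -p pics
python3 - <<'E'
from workcell import r
import cv2, numpy as np
ims=[]
for n in("scene","side"):
    p,d=r.read_camera(n); np.savez(f"pics/{n}.npz",p=p,d=d)
    cv2.imwrite(f"pics/{n}.png",cv2.cvtColor(p,cv2.COLOR_RGB2BGR))
print(r.observe())
for n in("scene","side","wrist"): print(n,r.get_calibration(n))
E
```

```text
pics
{'time': 0.1, 'joint_pos': array([-1.19379366e+00,  1.16421044e-01,  1.44214735e+00, -2.64190833e-05,
        1.58399032e+00, -3.77925571e-02]), 'qd': array([ 0.00016205, -0.00050931, -0.00034497,  0.00011066,  0.00055468,
        0.00104761]), 'effort': array([ 1.58059491e-03, -7.22893023e+01, -6.23867297e+01,  7.81769422e-02,
        2.28127639e-02, -1.23284951e-05]), 'tcp_pos': array([ 0.27195557, -0.61761186,  0.21802219]), 'tcp_rot': array([-3.14062628e+00, -1.01030537e-05,  4.14794886e-01]), 'contact_force': array([-0.19970397, -0.49078561,  0.27911127]), 'moment': array([-0.02375482,  0.00048694,  0.04369397]), 'finger_force': 0.0, 'opening': 0.09311275903132041}
scene {'K': array([[474.70757391,   0.        , 321.11216745],
       [  0.        , 474.70757391, 190.44957197],
       [  0.        ,   0.        ,   1.        ]]), 'D': array([-0.0829997,  0.       ,  0.       ,  0.       ,  0.       ]), 'extrinsics': array([[ 0.07575085, -0.80816869,  0.58405923,  1.10755885],
       [ 0.99710724,  0.0650609 , -0.03929659, -0.07051894],
       [-0.00624114,  0.58534644,  0.81
[... 481 characters left out ...]
  0.87905499,  0.47671887,  0.42088138],
       [ 0.        ,  0.        ,  0.        ,  1.        ]])}
wrist {'K': array([[277.80492624,   0.        , 319.176324  ],
       [  0.        , 277.80492624, 200.02303521],
       [  0.        ,   0.        ,   1.        ]]), 'D': array([-0.04365024,  0.        ,  0.        ,  0.        ,  0.        ]), 'mount': array([[-7.88901567e-04,  9.64897750e-01,  2.62624656e-01,
         7.22771225e-02],
       [ 9.99999152e-01,  4.89111680e-04,  1.20688645e-03,
        -1.37070099e-03],
       [ 1.03606923e-03,  2.62625385e-01, -9.64897318e-01,
        -1.65944168e-01],
       [ 0.00000000e+00,  0.00000000e+00,  0.00000000e+00,
         1.00000000e+00]])}
```

View pics/scene.png

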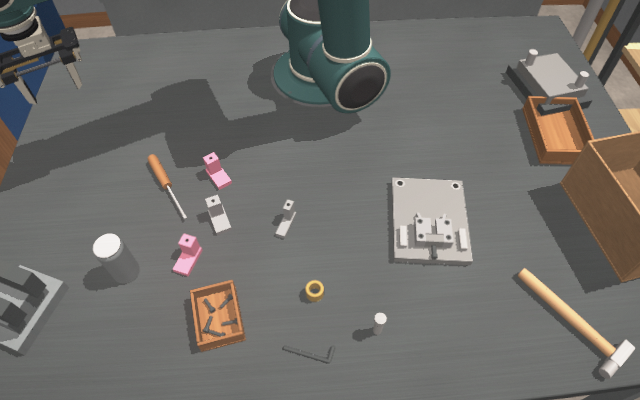

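View pics/side.png

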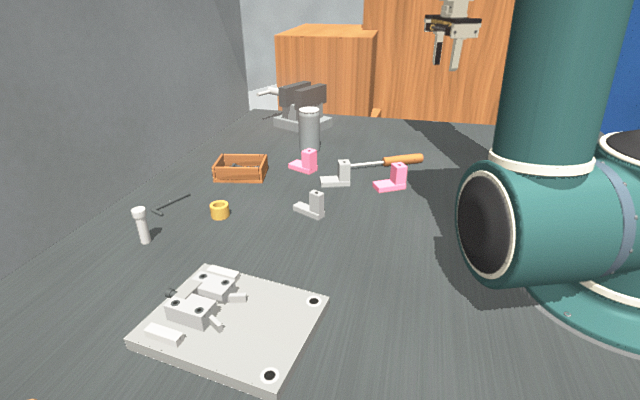

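Scene picture: the candidates are grey L at (218,213), grey L at (286,218), and pink Ls at (216,170) and (187,254). The grey one at (218,213) looks like the wide insert because it is broad and not pink. The one at (286,218) looks like the narrow one. The mould plate is at (432,222) and the block at (434,230), with its mouth facing up in the image (towards the robot).

```bash
cat > h.py <<'E'
import numpy as np, cv2
from scipy.spatial.transform import Rotation as R
from workcell import r
def cloud(n,p,d,obs=None):
    """world xyz per pixel (400x640x3), nan where no depth"""
    c=r.get_calibration(n); v,u=np.mgrid[0:400,0:640]
    uv=np.stack([u,v],-1).reshape(-1,1,2).astype(np.float64)
    q=cv2.undistortPoints(uv,c["K"],c["D"]).reshape(400,640,2)
    d=np.where(d>0,d,np.nan)
    P=np.stack([q[...,0]*d,-q[...,1]*d,-d],-1)
    if n=="wrist":
        P=P@c["mount"][:3,:3].T+c["mount"][:3,3]
        return P@R.from_euler("xyz",obs["tcp_rot"]).as_matrix().T+obs["tcp_pos"]
    return P@c["extrinsics"][:3,:3].T+c["extrinsics"][:3,3]
def rect(pts):
    (cx,cy),(w,h),a=cv2.minAreaRect((pts[:,:2]*1000).astype(np.float32))
    return [round(float(x),1) for x in (cx,cy,w,h,a)]
E
python3 - <<'E'
from h import *
f=np.load("pics/scene.npz");p,d=f["p"],f["d"];W=cloud("scene",p,d)
def reg(u0,u1,v0,v1,z0,z1,name):
    s=W[v0:v1,u0:u1].reshape(-1,3); t=s[(s[:,2]>z0)&(s[:,2]<z1)]
    print(name,len(t),rect(t) if len(t)>4 else "", "z",np.round(np.median(t[:,2])*1000,1), "mean",np.round(t[:,:2].mean(0)*1000,1))
t=W[150:300,260:380].reshape(-1,3);print("table z",np.nanmedian(t[:,2]))
for nm,b in dict(wide=(202,236,190,237),nar=(272,300,196,242),pinkA=(200,235,150,190),pinkB=(170,205,230,277)).items():
    reg(*b,.006,.02,nm+" foot"); reg(*b,.048,.065,nm+" top")
    reg(*b,.006,.065,nm+" all")
reg(380,480,170,275,.013,.027,"plate")
reg(405,462,205,262,.040,.052,"block")
b=cv2.cvtColor(p,cv2.COLOR_RGB2BGR)
a=cv2.resize(b[140:280,160:300],(560,560),interpolation=cv2.INTER_CUBIC)
cv2.imwrite("pics/crop1.png",a)
E
```

```text
table z -0.0017125762100312913
wide foot 319 [503.8, -267.5, 68.2, 36.3, 20.1] z 10.5 mean [ 511.6 -264.8]
wide top 143 [483.0, -275.1, 29.1, 30.0, 20.1] z 53.5 mean [ 483.5 -275.3]
wide all 562 [502.6, -267.9, 70.8, 36.3, 20.1] z 12.9 mean [ 501.2 -268.6]
nar foot 215 [526.9, -113.8, 23.3, 69.8, 64.8] z 10.5 mean [ 533.1 -115.3]
nar top 83 [506.2, -104.3, 17.3, 28.0, 66.4] z 53.3 mean [ 507.5 -104.2]
nar all 375 [526.0, -113.4, 23.3, 71.7, 64.8] z 13.5 mean [ 523.3 -110.4]
pinkA foot 273 [374.5, -276.2, 71.1, 36.9, 31.9] z 10.6 mean [ 381.4 -273.1]
pinkA top 123 [354.8, -287.9, 28.6, 31.2, 32.3] z 53.1 mean [ 355.7 -287.8]
pinkA all 510 [373.8, -276.7, 72.7, 36.9, 31.9] z 15.1 mean [ 371.5 -279.4]
pinkB foot 383 [602.0, -333.3, 38.0, 69.5, 65.7] z 10.9 mean [ 610.  -335.2]
pinkB top 159 [581.6, -324.4, 32.0, 26.9, 64.1] z 52.9 mean [ 582.6 -324.7]
pinkB all 662 [601.6, -333.2, 38.0, 70.4, 65.7] z 13.2 mean [ 599.7 -330.4]
plate 4767 [542.2, 217.0, 173.0, 224.7, 81.5] z 18.2 mean [539.1 215.4]
block 806 [592.2, 210.4, 81.2, 63.7, 82.5] z 43.9 mean [593.9 209.9]
```

View pics/crop1.png

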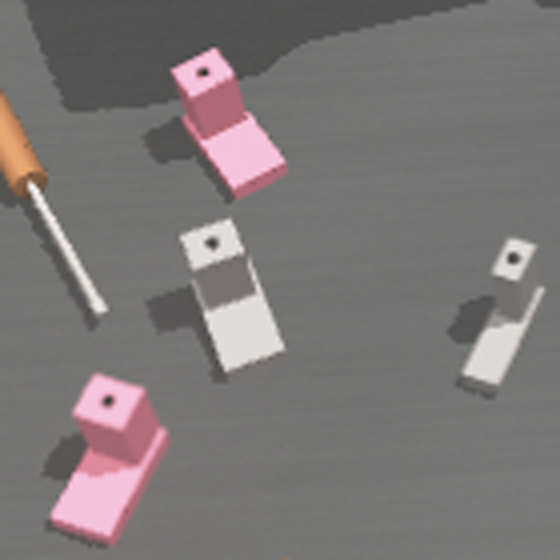

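The crop confirms it: the grey insert at crop (230,295), scene (218,213), has a foot 36 mm wide, so it is the wide one. The grey one at crop (505,315) is only 23 mm wide, and the other two are pink. I'm moving above the wide insert.

```bash
python3 -m inch '{"dp":[[33,-23,5],[33,-23,5],[33,-23,5],[33,-23,5],[33,-23,5]],"rotation":[[0,0,0],[0,0,0],[0,0,0],[0,0,0],[0,0,0]]}' 1
python3 -m inch '{"dp":[[33,-23,5],[33,-23,5],[33,-23,5],[33,-23,5],[33,-23,5]],"rotation":[[0,0,0],[0,0,0],[0,0,0],[0,0,0],[0,0,3.7]]}'
python3 -m inch '{"dp":[[0,0,0],[0,0,0],[0,0,0],[0,0,0],[0,0,0]],"rotation":[[0,0,0],[0,0,0],[0,0,0],[0,0,0],[0,0,0]]}'
cat > look.py <<'E'
import sys
from h import *
o=r.observe(); p,d=r.read_camera("wrist"); W=cloud("wrist",p,d,o)
np.savez(sys.argv[1]+".npz",p=p,d=d,W=W); cv2.imwrite(sys.argv[1]+".png",cv2.cvtColor(p,cv2.COLOR_RGB2BGR))
print(o["time"],o["tcp_pos"],np.degrees(o["tcp_rot"]),o["contact_force"])
E
python3 look.py pics/w1
python3 - <<'E'
from h import *
W=np.load("pics/w1.npz")["W"].reshape(-1,3); W=W[np.isfinite(W[:,2])]
m=np.hypot(W[:,0]-.495,W[:,1]+.27)<.06; S=W[m]
print("table",np.median(S[S[:,2]<.006,2]))
for a,b in((.006,.02),(.046,.065),(.006,.065)):
    t=S[(S[:,2]>a)&(S[:,2]<b)]; print(len(t),rect(t),np.median(t[:,2]))
E
```

```text
time: 0.52
tcp_pos: [0.3771, -0.4442, 0.1931]
tcp_rot: [-3.141, 0.0, 0.414]
contact_force: [1.5, -0.8, 0.4]
opening: 0.0932
finger_force: 0.0
time: 0.93
tcp_pos: [0.4819, -0.2723, 0.1683]
tcp_rot: [-3.142, 0.0, 0.351]
contact_force: [0.7, -0.6, 0.3]
opening: 0.0931
finger_force: 0.0
time: 1.35
tcp_pos: [0.4808, -0.2754, 0.1688]
tcp_rot: [3.141, 0.0, 0.349]
contact_force: [0.0, -0.3, 0.2]
opening: 0.0929
finger_force: 0.0
1.35 [ 0.48081185 -0.27539694  0.16875332] [1.79987683e+02 2.15445659e-03 1.99925387e+01] [ 0.04180858 -0.27775619  0.17556607]
table 6.42035986347933e-07
1247 [501.4, -267.5, 68.4, 35.9, 19.6] 0.012011894273725982
742 [480.7, -275.0, 26.6, 30.0, 20.0] 0.05491793144089069
2120 [500.9, -267.7, 69.5, 35.9, 19.6] 0.012800240257684906
```

View pics/w1.png

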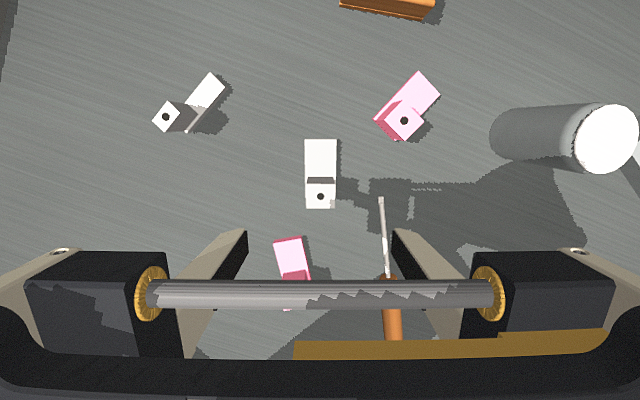

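The wrist view has the wide insert at (320,180), right under the tool, with its yaw matching. The screwdriver shaft tip at (380,200) is low enough to clear. I'm descending and gripping.

```bash
python3 -m inch '{"dp":[[0,0,35],[0,0,35],[0,0,35],[0,0,30],[0,0,15]],"rotation":[[0,0,0],[0,0,0],[0,0,0],[0,0,0],[0,0,0]]}'
python3 -m inch '{"dp":[[0,0,0],[0,0,0],[0,0,0],[0,0,0],[0,0,0]],"rotation":[[0,0,0],[0,0,0],[0,0,0],[0,0,0],[0,0,0]]}'
python3 -m inch '{"dp":[[0,0,0],[0,0,0],[0,0,0],[0,0,0],[0,0,0]],"rotation":[[0,0,0],[0,0,0],[0,0,0],[0,0,0],[0,0,0]]}' 0.15
python3 -m inch '{"dp":[[0,0,0],[0,0,0],[0,0,0],[0,0,0],[0,0,0]],"rotation":[[0,0,0],[0,0,0],[0,0,0],[0,0,0],[0,0,0]]}'
python3 -m inch '{"dp":[[0,0,0],[0,0,0],[0,0,0],[0,0,0],[0,0,0]],"rotation":[[0,0,0],[0,0,0],[0,0,0],[0,0,0],[0,0,0]]}'
```

```text
time: 1.82
tcp_pos: [0.4794, -0.2742, 0.0147]
tcp_rot: [-3.139, 0.002, 0.349]
contact_force: [0.1, 0.0, -0.7]
opening: 0.0928
finger_force: 0.0
time: 2.23
tcp_pos: [0.482, -0.2748, 0.0202]
tcp_rot: [3.14, -0.001, 0.35]
contact_force: [-1.0, 0.4, 0.5]
opening: 0.0931
finger_force: 0.0
time: 2.65
tcp_pos: [0.4814, -0.2742, 0.0187]
tcp_rot: [3.142, -0.0, 0.35]
contact_force: [-0.3, -0.6, 0.1]
opening: 0.0642
finger_force: 0.0
time: 3.07
tcp_pos: [0.4814, -0.2744, 0.0187]
tcp_rot: [3.141, 0.0, 0.35]
contact_force: [0.5, -2.2, -0.5]
opening: 0.0307
finger_force: 1.2
time: 3.48
tcp_pos: [0.4814, -0.2744, 0.0187]
tcp_rot: [3.141, -0.0, 0.35]
contact_force: [-0.1, -3.5, -0.7]
opening: 0.0299
finger_force: 29.9
```

```bash
python3 -m inch '{"dp":[[0,0,-20],[0,0,-32],[0,0,-38],[0,0,-35],[0,0,-25]],"rotation":[[0,0,0],[0,0,0],[0,0,7],[0,0,7],[0,0,7]]}'
python3 -m inch '{"dp":[[0,0,0],[-6,-20,0],[-6,-33,0],[-6,-36,0],[-6,-36,0]],"rotation":[[0,0,7],[0,0,0],[0,0,0],[0,0,0],[0,0,0]]}'
python3 -m inch '{"dp":[[-6,-36,0],[-6,-36,0],[-6,-36,0],[-6,-36,0],[-6,-36,0]],"rotation":[[0,0,0],[0,0,0],[0,0,0],[0,0,0],[0,0,0]]}'
python3 -m inch '{"dp":[[-6,-36,0],[-6,-36,0],[-6,-36,0],[-6,-36,0],[0,-30,0]],"rotation":[[0,0,0],[0,0,0],[0,0,0],[0,0,0],[0,0,0]]}'
python3 -m inch '{"dp":[[0,-16,0],[0,0,0],[0,0,0],[0,0,0],[0,0,0]],"rotation":[[0,0,0],[0,0,0],[0,0,0],[0,0,0],[0,0,0]]}'
python3 -m inch '{"dp":[[0,0,0],[0,0,0],[0,0,0],[0,0,0],[0,0,0]],"rotation":[[0,0,0],[0,0,0],[0,0,0],[0,0,0],[0,0,0]]}'
python3 look.py pics/w2
python3 - <<'E'
from h import *
W=np.load("pics/w2.npz")["W"]; o=r.observe(); print(o["opening"],o["finger_force"])
S=W.reshape(-1,3); S=S[np.isfinite(S[:,2])]; S=S[(abs(S[:,0]-.54)<.16)&(abs(S[:,1]-.217)<.14)]
t=S[abs(S[:,2]-.02)<.006]; print("plate",len(t),rect(t),np.median(t[:,2]))
t=S[abs(S[:,2]-.046)<.005]; print("block",len(t),rect(t),np.median(t[:,2]))
E
```

```text
time: 3.9
tcp_pos: [0.4814, -0.2741, 0.1715]
tcp_rot: [3.141, -0.001, -0.022]
contact_force: [-0.2, -0.2, -5.2]
opening: 0.0297
finger_force: 29.9
time: 4.32
tcp_pos: [0.474, -0.1458, 0.1678]
tcp_rot: [-3.141, 0.002, -0.14]
contact_force: [0.6, 0.1, -4.8]
opening: 0.0301
finger_force: 29.9
time: 4.73
tcp_pos: [0.4691, 0.0371, 0.1681]
tcp_rot: [-3.141, 0.001, -0.139]
contact_force: [0.9, 0.1, -5.4]
opening: 0.0299
finger_force: 29.9
time: 5.15
tcp_pos: [0.4688, 0.2134, 0.1681]
tcp_rot: [-3.142, 0.001, -0.137]
contact_force: [0.6, -0.9, -4.7]
opening: 0.0298
finger_force: 29.9
time: 5.57
tcp_pos: [0.4723, 0.2259, 0.1684]
tcp_rot: [3.141, 0.0, -0.139]
contact_force: [0.2, 0.1, -4.7]
opening: 0.0301
finger_force: 29.9
time: 5.98
tcp_pos: [0.4725, 0.2266, 0.1687]
tcp_rot: [-3.142, -0.0, -0.139]
contact_force: [-0.3, 0.2, -4.7]
opening: 0.0298
finger_force: 29.9
5.9833 [0.4724548  0.22657217 0.16872211] [-1.79996057e+02 -5.41508505e-03 -7.94919995e+00] [-0.34646945  0.22378038 -4.70113063]
0.03012760366377921 29.902228116989136
plate 20223 [540.8, 218.5, 171.1, 219.2, 81.8] 0.019956842892809273
block 4856 [590.3, 211.2, 79.2, 60.5, 82.0] 0.04594643361913157
```

View pics/w2.png

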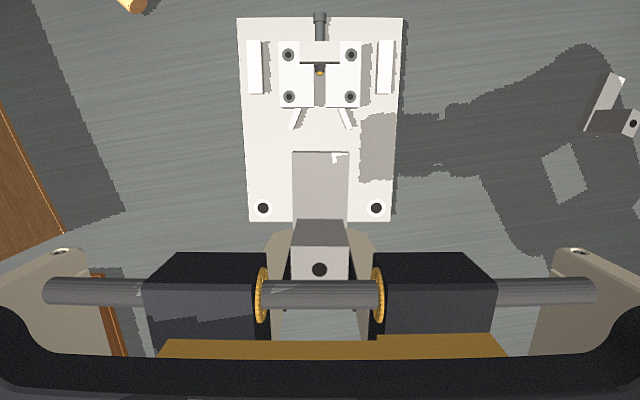

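Wrist view: the held insert's foot is at (320,190). The block is at (320,75) with guides at (297,117) and (345,117), and the brass stop tip shows in the slot at about (319,72). Next I'm measuring the in-hand pose and the alignment.

Run:
```python
from h import *
f=np.load("pics/w2.npz");W=f["W"]; o=r.observe()
T=R.from_euler("xyz",o["tcp_rot"]).as_matrix()
L=(W-o["tcp_pos"])@T*1000   # tool coords mm
def box(v0,v1,u0,u1,k):
    s=L[v0:v1,u0:u1].reshape(-1,3); s=s[np.isfinite(s[:,2])]; return s[k(s)]
s=box(140,225,280,360,lambda s:(s[:,2]>-5)&(s[:,2]<25)&(s[:,0]>10))
print("foot",len(s),rect(s/1000),s.min(0),s.max(0),"z",np.median(s[:,2]))
s=box(200,285,280,360,lambda s:(s[:,2]>-45)&(s[:,2]<-25))
if len(s):print("top",rect(s/1000),np.median(s[:,2]),s.min(0),s.max(0))
# block in tool coords
s=box(0,130,230,400,lambda s:abs(o["tcp_pos"][2]*1000-s[:,2]-46)<5); print("block",rect(s/1000))
for (u,v) in [(319,66),(319,72),(320,69),(319,76),(319,85),(319,95)]: print(u,v,f["p"][v,u],L[v,u], o["tcp_pos"][2]*1000-L[v,u,2])
# slot & guides rows: inner edges
s=box(104,134,285,355,lambda s:abs(o["tcp_pos"][2]*1000-s[:,2]-33)<4); print("guides",len(s),s.min(0),s.max(0))
s=box(0,130,230,400,lambda s:abs(o["tcp_pos"][2]*1000-s[:,2]-46)<5)
for x0 in range(100,135,5):
    q=s[abs(s[:,0]-x0)<2.5]
    if len(q)>10:
        y=np.sort(q[:,1]); g=np.argmax(np.diff(y)); print(x0,"slot",y[g],y[g+1],"outer",y[0],y[-1])
```

```text
foot 4134 [32.5, -0.4, 45.1, 36.2, 0.8] [ 10.09560357 -18.60603193  -4.65571586] [55.11444284 17.82863767 19.58193924] z 6.660441191810754
top [2.5, -1.0, 21.2, 43.2, 1.2] -36.04333890792462 [ -7.85041001 -22.48967737 -44.98745293] [ 13.3159532   20.6942155  -25.09341611]
block [118.9, -1.1, 60.5, 79.2, 0.0]
319 66 [86 90 89] [129.0698298   -1.27146308 136.90913047] 31.804302841819577
319 72 [253 203  88] [123.55292945  -1.27902406 137.82400884] 30.8894244723883
320 69 [90 94 92] [126.36295995  -0.26325135 137.60425853] 31.109174782344212
319 76 [173 170 169] [121.57254876  -1.30424135 149.44730896] 19.266124345967427
319 85 [168 165 158] [112.45387746  -1.31192631 148.53140493] 20.182028380536707
319 95 [170 167 161] [102.40647111  -1.32358067 149.11060384] 19.60282947279822
guides 285 [ 66.05832941 -34.07988115 133.77672105] [ 88.39121295  33.5407388  139.70405153]
100 slot -7.1594932289944415 5.593139667093228 outer -39.81280236979372 38.110038765351405
105 slot -7.110558943805222 5.559651156392426 outer -40.544561306335105 37.95500545051553
110 slot -7.069491622707392 5.5517199534963515 outer -40.45739350407582 37.83050400589179
115 slot -7.045802404163974 5.50702275120467 outer -40.281157088747484 37.679727468244714
120 slot -7.042587215579665 5.481728240674209 outer -40.10881105950185 37.573531433316745
125 slot -6.996810993698319 5.451776524860032 outer -39.81044746051527 38.32076508215444
130 slot -0.28229768995904986 0.6731056778898371 outer -40.617532274790875 38.17269262363758
```

```bash
python3 -m inch '{"dp":[[0,-0.5,30],[0,0,34],[0,0,32],[0,0,20],[0,0,8]],"rotation":[[0,0,0],[0,0,0],[0,0,0],[0,0,0],[0,0,0]]}'
python3 -m inch '{"dp":[[0,0,2],[0,0,1],[0,0,0],[0,0,0],[0,0,0]],"rotation":[[0,0,0],[0,0,0],[0,0,0],[0,0,0],[0,0,0]]}'
python3 -m inch '{"dp":[[0,0,0.5],[0,0,0.5],[0,0,0],[0,0,0],[0,0,0]],"rotation":[[0,0,0],[0,0,0],[0,0,0],[0,0,0],[0,0,0]]}'
```

```text
time: 6.45
tcp_pos: [0.471, 0.2266, 0.0412]
tcp_rot: [3.139, 0.004, -0.138]
contact_force: [-0.1, -0.5, -5.1]
opening: 0.0297
finger_force: 29.9
time: 6.87
tcp_pos: [0.4731, 0.2275, 0.043]
tcp_rot: [-3.141, -0.002, -0.139]
contact_force: [-0.2, -0.5, -5.5]
opening: 0.03
finger_force: 29.9
time: 7.28
tcp_pos: [0.4725, 0.2273, 0.0407]
tcp_rot: [-3.142, -0.0, -0.138]
contact_force: [-0.9, -0.3, -5.8]
opening: 0.0299
finger_force: 29.9
```

```bash
python3 -m inch '{"dp":[[0,0,0.5],[0,0,0.5],[0,0,0.5],[0,0,0],[0,0,0]],"rotation":[[0,0,0],[0,0,0],[0,0,0],[0,0,0],[0,0,0]]}'
python3 -m inch '{"dp":[[0,0,0.5],[0,0,0],[0,0,0],[0,0,0],[0,0,0]],"rotation":[[0,0,0],[0,0,0],[0,0,0],[0,0,0],[0,0,0]]}'
```

```text
time: 7.7
tcp_pos: [0.4725, 0.2272, 0.0391]
tcp_rot: [3.142, 0.0, -0.138]
contact_force: [-0.0, 0.6, -3.9]
opening: 0.03
finger_force: 29.9
time: 8.12
tcp_pos: [0.4725, 0.2273, 0.0387]
tcp_rot: [-3.142, -0.0, -0.138]
contact_force: [-0.1, -0.5, -3.6]
opening: 0.0298
finger_force: 29.9
```

```bash
python3 -m inch '{"dp":[[0,0,0.3],[0,0,0],[0,0,0],[0,0,0],[0,0,0]],"rotation":[[0,0,0],[0,0,0],[0,0,0],[0,0,0],[0,0,0]]}'
python3 -m inch '{"dp":[[0,0,0],[0,0,0],[0,0,0],[0,0,0],[0,0,0]],"rotation":[[0,0,0],[0,0,0],[0,0,0],[0,0,0],[0,0,0]]}'
```

```text
time: 8.53
tcp_pos: [0.4725, 0.2273, 0.0386]
tcp_rot: [-3.142, -0.0, -0.138]
contact_force: [-4.6, -1.6, 3.9]
opening: 0.0296
finger_force: 29.9
time: 8.95
tcp_pos: [0.4726, 0.2273, 0.0387]
tcp_rot: [-3.141, -0.0, -0.138]
contact_force: [-4.4, -1.6, 6.5]
opening: 0.0294
finger_force: 29.9
```

```bash
python3 -m inch '{"dp":[[0,0,-0.25],[0,0,0],[2,0,0],[4,0,0],[4,0,0]],"rotation":[[0,0,0],[0,0,0],[0,0,0],[0,0,0],[0,0,0]]}'
python3 -m inch '{"dp":[[4,0,0],[4,0,0],[4,0,0],[2,0,0],[0,0,0]],"rotation":[[0,0,0],[0,0,0],[0,0,0],[0,0,0],[0,0,0]]}'
python3 -m inch '{"dp":[[0,0,0],[0,0,0],[0,0,0],[0,0,0],[0,0,0]],"rotation":[[0,0,0],[0,0,0],[0,0,0],[0,0,0],[0,0,0]]}'
python3 look.py pics/w3
python3 - <<'E'
from h import *
f=np.load("pics/w3.npz");W=f["W"]; o=r.observe()
T=R.from_euler("xyz",o["tcp_rot"]).as_matrix(); L=(W-o["tcp_pos"])@T*1000
S=L.reshape(-1,3); S=S[np.isfinite(S[:,2])]; Z=o["tcp_pos"][2]*1000-S[:,2]
s=S[(abs(Z-46)<3)&(abs(S[:,0]-100)<50)&(abs(S[:,1])<45)]; print("block",rect(s/1000),np.percentile(s,[1,99],axis=0))
for x0 in range(65,105,5):
    q=s[abs(s[:,0]-x0)<2.5]
    if len(q)>10:
        y=np.sort(q[:,1]); g=np.argmax(np.diff(y)); print(x0,"slot",y[g],y[g+1])
s=S[(abs(Z-32)<3)&(S[:,0]>20)&(S[:,0]<70)&(abs(S[:,1])<19.5)]
for x0 in range(20,60,4):
    q=s[abs(s[:,0]-x0)<2]
    if len(q)>10: print(x0,"foot y",np.percentile(q[:,1],[.5,99.5]),len(q))
print("nose",s[:,0].max())
b=cv2.imread("pics/w3.png"); cv2.imwrite("pics/w3c.png",cv2.resize(b[0:240,200:440],(600,600),interpolation=cv2.INTER_CUBIC))
E
```

```text
time: 9.37
tcp_pos: [0.4825, 0.226, 0.0386]
tcp_rot: [-3.141, 0.0, -0.138]
contact_force: [-5.0, 2.0, 4.1]
opening: 0.0297
finger_force: 29.9
time: 9.78
tcp_pos: [0.497, 0.2239, 0.0387]
tcp_rot: [-3.141, -0.001, -0.139]
contact_force: [1.5, 1.2, 0.8]
opening: 0.0298
finger_force: 29.9
time: 10.2
tcp_pos: [0.4964, 0.2239, 0.0387]
tcp_rot: [-3.142, -0.0, -0.138]
contact_force: [3.2, -0.1, 1.1]
opening: 0.0303
finger_force: 29.9
10.2 [0.49639196 0.22388984 0.03867347] [-1.79999210e+02 -2.80401774e-02 -7.93306206e+00] [ 3.20376205 -0.07403912  1.09003574]
block [94.9, -0.3, 60.2, 79.8, 0.2] [[ 65.45697413 -39.0967672   -8.94068486]
 [124.09613667  38.50263809  -5.51367683]]
65 slot -6.098116130913178 6.118952353615534
70 slot -6.061892615061271 6.069897561448011
75 slot -6.068026850784502 6.010033724216962
80 slot -6.090531886959853 5.986703335336659
85 slot -6.449960369498872 5.908225842552145
90 slot -6.425333541936453 5.91935208865015
95 slot -6.371564756131656 5.894561051303577
100 slot -6.302685063237231 5.955517107752224
20 foot y [-18.00788449  16.94084083] 164
24 foot y [-18.00605355  16.94697736] 326
28 foot y [-18.48205668  17.43683218] 348
32 foot y [-18.3912625   17.30507141] 350
36 foot y [-18.28083151  17.21867023] 344
40 foot y [-18.20373454  17.10573034] 348
44 foot y [-18.08658289  17.63371436] 367
48 foot y [-17.98187262  17.56652441] 378
52 foot y [-17.91940034  17.48655337] 365
56 foot y [-17.92177146  17.35391337] 113
nose 63.806682336458294
```

View pics/w3c.png

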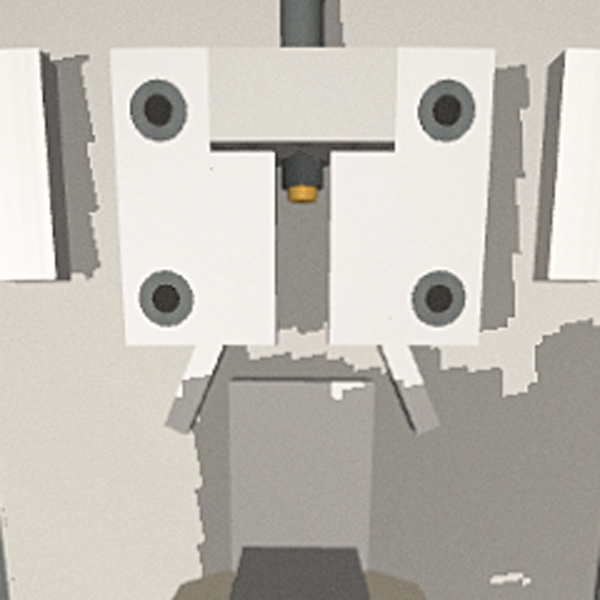

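```bash
python3 - <<'E'
from h import *
f=np.load("pics/w3.npz");W=f["W"];o=r.observe()
T=R.from_euler("xyz",o["tcp_rot"]).as_matrix(); L=(W-o["tcp_pos"])@T*1000
for v in range(62,90,2): print(v,f["p"][v,320],np.round(L[v,320]-[64.9,0,0],1),round(W[v,320,2]*1000,1))
E
python3 -m inch '{"dp":[[2,0,0],[3,0,0],[3,0,0],[2,0,0],[0,0,0]],"rotation":[[0,0,0],[0,0,0],[0,0,0],[0,0,0],[0,0,0]]}'
python3 -m inch '{"dp":[[2,0,0],[2,0,0],[2,0,0],[2,0,0],[2,0,0]],"rotation":[[0,0,0],[0,0,0],[0,0,0],[0,0,0],[0,0,0]]}'
```

```text
62 [75 78 72] [41.5 -0.5  6.1] 32.6
64 [76 78 78] [40.7 -0.5  7.3] 31.4
66 [76 78 78] [39.7 -0.5  8. ] 30.7
68 [79 77 75] [38.5 -0.5  7.2] 31.5
70 [69 74 72] [37.3 -0.5  6.1] 32.6
72 [76 82 81] [36.1 -0.5  5.7] 33.0
74 [175 136  70] [35.4 -0.5  7.9] 30.8
76 [214 162  72] [34.4 -0.5  8.9] 29.8
78 [227 174  81] [33.1 -0.5  7.4] 31.3
80 [90 67 19] [32.  -0.5  7.2] 31.5
82 [147 147 142] [32.6 -0.5 19.8] 18.9
84 [142 140 131] [31.4 -0.5 19.5] 19.3
86 [144 142 133] [30.3 -0.5 19.7] 19.0
88 [140 136 130] [29.  -0.5 19.1] 19.6
time: 10.67
tcp_pos: [0.506, 0.2226, 0.0386]
tcp_rot: [3.142, 0.001, -0.138]
contact_force: [-2.2, 0.2, 4.3]
opening: 0.0297
finger_force: 29.9
time: 11.08
tcp_pos: [0.5156, 0.2213, 0.0387]
tcp_rot: [-3.142, 0.001, -0.138]
contact_force: [-6.2, 0.6, 6.1]
opening: 0.03
finger_force: 29.9
```

```bash
python3 -m inch '{"dp":[[2,0,-0.2],[2,0,0],[2,0,0],[2,0,0],[2,0,0]],"rotation":[[0,0,0],[0,0,0],[0,0,0],[0,0,0],[0,0,0]]}'
python3 -m inch '{"dp":[[2,0,0],[2,0,0],[1,0,0],[0,0,0],[0,0,0]],"rotation":[[0,0,0],[0,0,0],[0,0,0],[0,0,0],[0,0,0]]}'
```

```text
time: 11.5
tcp_pos: [0.526, 0.2198, 0.0387]
tcp_rot: [3.141, 0.0, -0.138]
contact_force: [-3.3, 0.9, 1.9]
opening: 0.03
finger_force: 29.9
time: 11.92
tcp_pos: [0.5312, 0.219, 0.0387]
tcp_rot: [3.142, -0.001, -0.139]
contact_force: [1.1, -0.8, -1.8]
opening: 0.0297
finger_force: 29.9
```

```bash
for i in 1; do python3 -m inch '{"dp":[[1,0,0],[1,0,0],[1,0,0],[1,0,0],[1,0,0]],"rotation":[[0,0,0],[0,0,0],[0,0,0],[0,0,0],[0,0,0]]}'; done
python3 -m inch '{"dp":[[0.4,0,0],[0.4,0,0],[0.4,0,0],[0.4,0,0],[0.4,0,0]],"rotation":[[0,0,0],[0,0,0],[0,0,0],[0,0,0],[0,0,0]]}'
```

```text
time: 12.33
tcp_pos: [0.5359, 0.2184, 0.0387]
tcp_rot: [3.141, 0.0, -0.138]
contact_force: [-1.9, 0.4, -1.2]
opening: 0.0299
finger_force: 29.9
time: 12.75
tcp_pos: [0.5379, 0.2181, 0.0387]
tcp_rot: [3.142, 0.0, -0.139]
contact_force: [-0.8, 0.2, -3.1]
opening: 0.0294
finger_force: 29.9
```

```bash
python3 -m inch '{"dp":[[0.3,0,0],[0.3,0,0],[0.3,0,0],[0.3,0,0],[0.3,0,0]],"rotation":[[0,0,0],[0,0,0],[0,0,0],[0,0,0],[0,0,0]]}'
python3 -m inch '{"dp":[[0.1,0,0],[0.1,0,0],[0.1,0,0],[0.1,0,0],[0.1,0,0]],"rotation":[[0,0,0],[0,0,0],[0,0,0],[0,0,0],[0,0,0]]}'
```

```text
time: 13.17
tcp_pos: [0.5393, 0.2179, 0.0387]
tcp_rot: [3.141, 0.0, -0.139]
contact_force: [-0.7, -0.2, -4.3]
opening: 0.0302
finger_force: 29.9
time: 13.58
tcp_pos: [0.5398, 0.2178, 0.0387]
tcp_rot: [3.142, 0.0, -0.138]
contact_force: [-0.9, 0.4, -4.2]
opening: 0.03
finger_force: 29.9
```

```bash
cat > ok.py <<'E'
import sys
from workcell import r
sys.exit(r.observe()["contact_force"][0] < -3.5)   # stop once something pushes back
E
python3 -m inch '{"dp":[[0.1,0,0],[0.1,0,0],[0.1,0,0],[0.1,0,0],[0,0,0]],"rotation":[[0,0,0],[0,0,0],[0,0,0],[0,0,0],[0,0,0]]}' && python3 ok.py &&
python3 -m inch '{"dp":[[0.1,0,0],[0.1,0,0],[0.1,0,0],[0.1,0,0],[0,0,0]],"rotation":[[0,0,0],[0,0,0],[0,0,0],[0,0,0],[0,0,0]]}' && python3 ok.py &&
python3 -m inch '{"dp":[[0.1,0,0],[0.1,0,0],[0.1,0,0],[0.1,0,0],[0,0,0]],"rotation":[[0,0,0],[0,0,0],[0,0,0],[0,0,0],[0,0,0]]}' && python3 ok.py &&
python3 -m inch '{"dp":[[0.1,0,0],[0.1,0,0],[0.1,0,0],[0.1,0,0],[0,0,0]],"rotation":[[0,0,0],[0,0,0],[0,0,0],[0,0,0],[0,0,0]]}'
```

```text
time: 14.0
tcp_pos: [0.5402, 0.2178, 0.0388]
tcp_rot: [3.142, 0.0, -0.138]
contact_force: [-1.2, 0.5, -4.3]
opening: 0.0299
finger_force: 29.9False
```

```bash
sed -i 's/sys.exit(\(.*\))   #/sys.exit(int(\1))   #/' ok.py
python3 -m inch '{"dp":[[0.1,0,0],[0.1,0,0],[0.1,0,0],[0.1,0,0],[0,0,0]],"rotation":[[0,0,0],[0,0,0],[0,0,0],[0,0,0],[0,0,0]]}' && python3 ok.py &&
python3 -m inch '{"dp":[[0.1,0,0],[0.1,0,0],[0.1,0,0],[0.1,0,0],[0,0,0]],"rotation":[[0,0,0],[0,0,0],[0,0,0],[0,0,0],[0,0,0]]}' && python3 ok.py &&
python3 -m inch '{"dp":[[0.1,0,0],[0.1,0,0],[0.1,0,0],[0.1,0,0],[0,0,0]],"rotation":[[0,0,0],[0,0,0],[0,0,0],[0,0,0],[0,0,0]]}' && python3 ok.py &&
python3 -m inch '{"dp":[[0.1,0,0],[0.1,0,0],[0.1,0,0],[0.1,0,0],[0,0,0]],"rotation":[[0,0,0],[0,0,0],[0,0,0],[0,0,0],[0,0,0]]}'
```

```text
time: 14.42
tcp_pos: [0.5407, 0.2177, 0.0388]
tcp_rot: [-3.142, -0.0, -0.138]
contact_force: [-1.0, 0.4, -4.5]
opening: 0.0298
finger_force: 29.9
time: 14.83
tcp_pos: [0.541, 0.2177, 0.0388]
tcp_rot: [3.142, 0.0, -0.138]
contact_force: [0.1, -0.9, -5.4]
opening: 0.0297
finger_force: 29.9
time: 15.25
tcp_pos: [0.5414, 0.2177, 0.0388]
tcp_rot: [3.142, 0.0, -0.138]
contact_force: [-1.7, -0.5, -5.7]
opening: 0.0297
finger_force: 29.9
time: 15.67
tcp_pos: [0.5415, 0.2176, 0.0388]
tcp_rot: [3.141, 0.001, -0.138]
contact_force: [-6.2, 0.1, -2.1]
opening: 0.0298
finger_force: 29.9
```

The nose is on something rigid at about 36 mm depth, which is where the pictures put the shoulder. I'm building up the force gently.

```bash
python3 -m inch '{"dp":[[0.1,0,0],[0,0,0],[0,0,0],[0,0,0],[0,0,0]],"rotation":[[0,0,0],[0,0,0],[0,0,0],[0,0,0],[0,0,0]]}'
python3 -c "
from workcell import r
o=r.observe();print(o['contact_force'],o['moment'],o['tcp_pos'])"
```

```text
time: 16.08
tcp_pos: [0.5414, 0.2177, 0.0388]
tcp_rot: [3.141, 0.001, -0.138]
contact_force: [-7.0, 0.3, -2.0]
opening: 0.0299
finger_force: 29.9
[-6.9517516   0.34147407 -1.95732102] [0.13657759 1.32258733 0.03582437] [0.54144588 0.21766151 0.03878842]
```

```bash
python3 -m inch '{"dp":[[0.1,0,0],[0.1,0,0],[0,0,0],[0,0,0],[0,0,0]],"rotation":[[0,0,0],[0,0,0],[0,0,0],[0,0,0],[0,0,0]]}'
```

```text
time: 16.5
tcp_pos: [0.5415, 0.2177, 0.0388]
tcp_rot: [3.141, 0.001, -0.138]
contact_force: [-9.3, 0.6, -1.3]
opening: 0.0302
finger_force: 29.9
```

```bash
python3 -m inch '{"dp":[[0.1,0,0],[0.1,0,0],[0.1,0,0],[0,0,0],[0,0,0]],"rotation":[[0,0,0],[0,0,0],[0,0,0],[0,0,0],[0,0,0]]}'
```

```text
time: 16.92
tcp_pos: [0.5415, 0.2177, 0.0388]
tcp_rot: [3.141, 0.002, -0.138]
contact_force: [-12.1, 0.5, 1.1]
opening: 0.03
finger_force: 29.9
```

```bash
python3 -m inch '{"dp":[[0.1,0,0],[0,0,0],[0,0,0],[0,0,0],[0,0,0]],"rotation":[[0,0,0],[0,0,0],[0,0,0],[0,0,0],[0,0,0]]}'
python3 -m inch '{"dp":[[0,0,0],[0,0,0],[0,0,0],[0,0,0],[0,0,0]],"rotation":[[0,0,0],[0,0,0],[0,0,0],[0,0,0],[0,0,0]]}'
python3 -m inch '{"dp":[[0,0,0],[0,0,0],[0,0,0],[0,0,0],[0,0,0]],"rotation":[[0,0,0],[0,0,0],[0,0,0],[0,0,0],[0,0,0]]}'
python3 -m inch '{"dp":[[0,0,0],[0,0,0],[0,0,0],[0,0,0],[0,0,0]],"rotation":[[0,0,0],[0,0,0],[0,0,0],[0,0,0],[0,0,0]]}'
```

```text
time: 17.33
tcp_pos: [0.5415, 0.2177, 0.0388]
tcp_rot: [3.141, 0.002, -0.138]
contact_force: [-13.7, 0.9, 1.4]
opening: 0.0298
finger_force: 29.9
time: 17.75
tcp_pos: [0.5415, 0.2177, 0.0388]
tcp_rot: [3.141, 0.002, -0.138]
contact_force: [-13.0, 0.2, 2.0]
opening: 0.0298
finger_force: 29.9
time: 18.17
tcp_pos: [0.5415, 0.2177, 0.0388]
tcp_rot: [3.141, 0.002, -0.138]
contact_force: [-12.9, 0.2, 2.1]
opening: 0.0299
finger_force: 29.9
time: 18.58
tcp_pos: [0.5415, 0.2177, 0.0389]
tcp_rot: [3.141, 0.002, -0.138]
contact_force: [-13.0, 0.7, 2.1]
opening: 0.0294
finger_force: 29.9
```

```bash
python3 -m inch '{"dp":[[-0.2,0,0],[-0.2,0,0],[-0.1,0,0],[0,0,0],[0,0,0]],"rotation":[[0,0,0],[0,0,0],[0,0,0],[0,0,0],[0,0,0]]}'
python3 -m inch '{"dp":[[0,0,0],[0,0,0],[0,0,0],[0,0,0],[0,0,0]],"rotation":[[0,0,0],[0,0,0],[0,0,0],[0,0,0],[0,0,0]]}' 0.6
python3 -m inch '{"dp":[[0,0,0],[0,0,0],[0,0,0],[0,0,0],[0,0,0]],"rotation":[[0,0,0],[0,0,0],[0,0,0],[0,0,0],[0,0,0]]}'
```

```text
time: 19.0
tcp_pos: [0.5415, 0.2177, 0.0388]
tcp_rot: [3.141, 0.001, -0.138]
contact_force: [-8.8, 0.3, -1.4]
opening: 0.0298
finger_force: 29.9
time: 19.42
tcp_pos: [0.5423, 0.2176, 0.0391]
tcp_rot: [-3.141, -0.001, -0.139]
contact_force: [0.1, 0.4, -0.4]
opening: 0.0547
finger_force: 0.0
time: 19.83
tcp_pos: [0.542, 0.2176, 0.0388]
tcp_rot: [-3.142, 0.0, -0.138]
contact_force: [0.0, -0.2, 0.5]
opening: 0.0557
finger_force: 0.0
```

```bash
python3 -m inch '{"dp":[[0,0,-8],[0,0,-15],[0,0,-25],[0,0,-25],[0,0,-25]],"rotation":[[0,0,0],[0,0,0],[0,0,0],[0,0,0],[0,0,0]]}'
python3 -m inch '{"dp":[[-10,0,-10],[-20,0,0],[-20,0,0],[-10,0,0],[0,0,0]],"rotation":[[0,0,0],[0,0,0],[0,0,0],[0,0,0],[0,0,0]]}'
python3 -m inch '{"dp":[[0,0,0],[0,0,0],[0,0,0],[0,0,0],[0,0,0]],"rotation":[[0,0,0],[0,0,0],[0,0,0],[0,0,0],[0,0,0]]}'
python3 look.py pics/w4
python3 - <<'E'
from h import *
f=np.load("pics/w4.npz");W=f["W"]; o=r.observe()
T=R.from_euler("xyz",o["tcp_rot"]).as_matrix(); L=(W-o["tcp_pos"])@T*1000
S=L.reshape(-1,3); S=S[np.isfinite(S[:,2])]; Z=o["tcp_pos"][2]*1000-S[:,2]
b=S[(abs(Z-46)<3)&(S[:,0]>75)&(abs(S[:,1])<45)]; print("block",rect(b/1000))
m=(abs(Z-75)<4)&(abs(S[:,1])<25)&(S[:,0]>35)&(S[:,0]<90); t=S[m]; print("upright top",len(t),rect(t/1000),"z",np.percentile(Z[m],[2,50,98]))
A=np.c_[t[:,:2],np.ones(len(t))]; print("tilt slopes",np.linalg.lstsq(A,Z[m],rcond=None)[0][:2])
im=cv2.imread("pics/w4.png"); cv2.imwrite("pics/w4c.png",cv2.resize(im[0:240,200:440],(600,600),interpolation=cv2.INTER_CUBIC))
E
```

```text
time: 20.25
tcp_pos: [0.5419, 0.2175, 0.1385]
tcp_rot: [-3.142, -0.0, -0.138]
contact_force: [0.2, 0.9, -0.7]
opening: 0.0561
finger_force: 0.0
time: 20.67
tcp_pos: [0.4809, 0.2261, 0.1468]
tcp_rot: [-3.141, -0.0, -0.137]
contact_force: [0.4, -1.3, 0.2]
opening: 0.0557
finger_force: 0.0
time: 21.08
tcp_pos: [0.4829, 0.2257, 0.1465]
tcp_rot: [3.141, 0.0, -0.139]
contact_force: [0.6, -0.1, -0.4]
opening: 0.0555
finger_force: 0.0
21.0833 [0.48294454 0.22570348 0.14653775] [ 1.79988097e+02  2.17516463e-02 -7.95689829e+00] [ 0.57476907 -0.13936694 -0.36308986]
block [108.3, -0.6, 79.3, 59.8, 89.9]
upright top 1143 [57.6, -0.9, 25.8, 29.8, 0.1] z [73.60800711 75.01632357 76.36262848]
tilt slopes [-0.0016912  -0.00466358]
```

View pics/w4c.png

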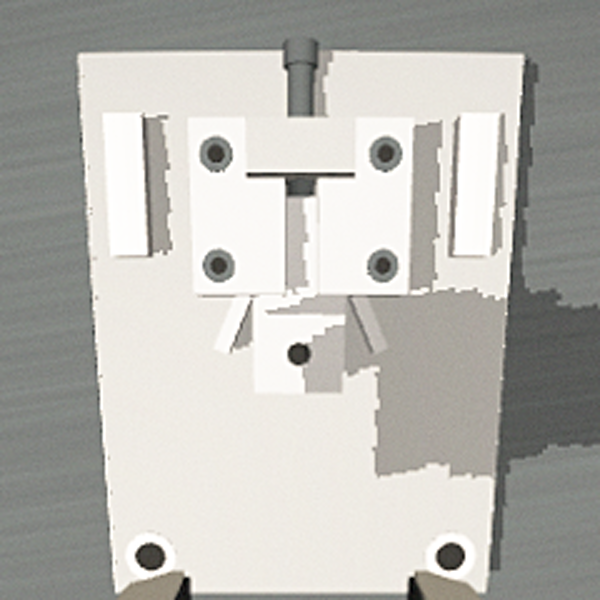

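The picture shows the insert flat: its top is at 75 mm, tilt is under 0.3° and it is in line with the block. The toe fills the slot right up to the dark screw shoulder at crop (300,190), and the brass tip is pushed in. The gripper is clear, so I'm handing in.

```bash
python3 -c "
from workcell import r
print(r.sign_off())"
```

```text
the job is handed in; nothing more can be done
None
```

The wide insert is seated on the stop, flat, released and handed in at about 21 s; it was pressed at a measured 13 N (roughly 12 N on the stop after plate friction) for over a second, and the narrow insert was not touched.

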